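# Put the pumice away in the slide-top box

## Robot

A 6-joint arm with a two-finger parallel gripper is mounted at the origin on the work surface. World frame = base frame: x ahead of the robot, y to its left, z up, the work surface at z = 0. Lengths are in mm, angles in rad, forces in N, time in s.
With the tool pointing down it reaches from about 250 to 775 mm from the base axis. Payload 4 kg.
Tool frame: the origin (TCP) lies at the very end of the fingers, on their centre line; the grasp point (between the pads) lies manip.grasp_offset behind it (manip.grasp_offset is the distance from the TCP to the grasp point, in mm); z points along the fingers, y is the direction in which the jaws open and shut (so a half turn about z gives the same grasp; the last joint's range is limited). The gripper opens to 85 mm and grips with 20 to 120 N. Pads are 22 mm wide; open, the fingers measure 114 mm over their backs; the gripper's body (76 mm by 85 mm) begins 54 mm behind the grasp point. The pads swing forward as they close: fully open they stand 13 mm farther back than shut.
Start: joints at [1.135, 0.087, 1.371, -0, 1.684, -0.103], TCP at [179.689, 519.836, 231.341] pointing down, gripper open.
Joint ranges: [-3.1, 3.1], [-0.76, 2.03], [0.27, 2.55], [-1.08, 4.22], [0.17, 2.65], [-2.57, 2.57]. Speed limits (rad/s): [2.79, 2.79, 3.14, 3.14, 3.14, 3.14].

## Interface

Orientations are given as a 3x3 rotation matrix whose columns are the frame's x, y, z axes.
In Python, from plant import manip gives the robot as it stands.
- The arm moves only by the tool drive_tool, never from a script. Its argument "moves" is a list of rows, each a list of 3 entries, a list of its own where there are three numbers: the finger opening in mm, from 0 to 85.4, then the shift along the world's x, y, z normalised to -1 to 1, where 1 is 500 mm, then the turn, a rotation vector about the world's x, y, z normalised to -1 to 1, where 1 is 2 pi rad. In form: [[fingers, [dx, dy, dz], [rx, ry, rz]], ...]. A call has 1 to 20 rows; each row shifts and turns the pose as measured when the row begins; what a row does not reach is not made up. A row lasts 1/12 s, in which the tool goes at most 41.7 mm and 7.16 degrees, less where a joint would pass 70% of its speed; a pose out of reach is approached as far as the arm can. A call with a number of a shift or a turn outside -1 to 1 is refused whole. A call with a gripper value outside its range is refused whole. The fingers move at their own pace and stop on an object; "force" is the grip in N (left out, the last holds). Time passes only in rows, so rows that do not move let the fingers close. It gives the time, the measured TCP pose, the force and the opening at its end, in the units of the state.
- manip.get_obs(): the state, without advancing time (a new reading comes with each control period).
- manip.grab_frame(name): name is "side" or "top"; returns (picture, depth): 480x640x3 uint8, red, green, blue; 480x640 float32, mm along the optical axis (not along the pixel's ray), 0 where there is no reading.
- manip.camera_model(name): a dict with "fx", "fy", "cx", "cy" (pixels), "k1" (the pictures are not rectified: a ray, as slopes to the right and down, at radius r is drawn at 1 + k1 r^2 times it, then the intrinsics apply), "R" (3x3) and "t" (3): a world point X has camera coordinates R X + t. Camera axes: x right, y down, z forward; pixel columns grow to the right and rows downward; lengths in mm; the calibration is good to about 2 mm. A picture is of the moment at which its call begins. camera_model takes no time and is no camera call.
- manip.close_job(): hands the job in, once; it reports no verdict.
The state is a dict: "time": time; "q": joint angles; "qd": joint speeds; "joint_torque": joint torques, N m; "tcp_pos": TCP position; "ee_rot": TCP orientation; "force": force on the tool from outside, world axes, zero at the start; "ft_torque": the same for the moment, N m; "width": opening from 0.0 (shut) to 1.0 (fully open).
Only numpy, scipy, OpenCV 4.12 (cv2) and the standard library are available. Lean on these libraries where they do the work, as an engineer would, in place of code of your own. Each camera call takes 0.05 s, during which the arm holds its last target.

## Task

Put the pumice block away in the bamboo slide-top box in the wall niche: slide the box's lid open, set the pumice down flat inside without dropping it, then slide the lid back along its grooves and over the little end ridge until it is fully shut. Leave the other toiletries where they are.

Things in the scene. Friction and masses are not known exactly. Their poses are not given: they have to be found in the camera images.
- pumice: Loose grey pumice block with dark pores, 38 mm (its x) by 62 mm (its y) by 32 mm high, rounded edges, 40 to 75 g, lying flat on the counter. Origin: centre of its underside; z up. Grip it across its 38 mm width.
- box: Bamboo slide-top box fixed on the niche's sill, outside 200 (x) x 96 (y) x 52 mm high. Origin: centre of underside; x along the lid's channel, y out of the niche, z up. Walls and floor 5 mm: inside x -95 to 95, y -43 to 43, floor at z 5 mm. The -x end wall is 52 mm high, the +x one 35 mm. Lips over the grooves (z 48 to 52 mm) leave a mouth 76 mm wide in y.
- lid (a joint): Lid travel along the box's +x, m: 0 = fully shut, 0.125 = fully open stop. The lid is a 5 mm board, underside at box z 42 mm, top at 47 mm: only a block lying flat fits under it. At travel t the mouth is open from box x = -0.095 to -0.095 + t. It starts ajar at 0.015 to 0.034, too narrow for the block. Free sliding takes about 2 N.
- ridge (a point): Top of the small springy rounded ridge on the box's +x end wall, under the lid (box x 97, y 0, z 41 mm). A bead under the lid must be forced over it in the last 10 mm of closing: from lid travel 0.010 to the crest at 0.005 it resists with up to about 12 N. Let go at or short of the crest, the lid stays ajar; past it, it snaps on; push until it meets its stop at 0.
- lid_pull (a point): Centre of the dark wooden pull standing on the lid: 14 mm thick (box x), 30 mm (box y), 28 mm high, from the lid's top (box z 47 mm) to box z 75 mm. It lies at box y 0 and box x = -60 mm plus the lid's travel, box z 61 mm. Axes as the box's. Pinch it across its 14 mm thickness.
- niche_wall: Fixed low wall of blue-painted cement, 330 mm high, with the niche and a toggle light switch. Origin: on the opening's front edge at counter height; x along the opening, y out of the niche (wall face y = 0), z up. Niche: x -355 to 285 mm, y -130 to 0, sill 12 mm high. A fixed white cotton jar stands at the +x end, clear of the open lid.
- lintel (a point): Point on the lower front edge of the solid lintel over the niche, 260 mm above the counter, axes as niche_wall. The box's centre line lies about 46 mm behind (-y of) this edge, so the tool must lean, its fingers pointing down and into the niche.
- soap_dish: Loose white oblong ceramic soap dish with a cream soap bar, 115 x 80 x 30 mm, on the counter. Origin: centre of its underside. Leave it.
- cream_jar: Loose round blue cream jar with a white lid, 64 mm across, 46 mm high, on the counter. Origin: centre of its underside. Leave it.
- hairbrush: Loose red plastic hairbrush lying bristles up, 208 mm long along its x (head at +x, 62 mm wide), 36 mm high. Origin: on its underside, where head and handle meet. Leave it.
- nail_file: Loose steel nail file with a green handle, lying flat, 175 mm long along its x, 13 mm wide, 6 mm high. Origin: on its underside near the middle. Leave it.
- cup: Loose glass toothbrush cup, 68 mm across, 95 mm high, holding a green toothbrush that rises to about 170 mm and leans to the cup's -x; on the sill beside the box's -x end. Origin: centre of its underside. Leave it.
- shampoo: Loose closed lilac shampoo bottle, 58 mm across, 190 mm high, in the niche's -x corner. Origin: centre of its underside. Leave it.
Mind the look-alikes: they are no part of the job. What is meant by the pumice is not orange, and is the larger of those in its own colour.

How it is judged:
By the outcome, as a careful person would: the job done as asked, in the order asked, and still so for the second after the job is handed in, with the robot touching nothing.
It also fails if it takes over 70 s, if anything falls off the work surface, if the arm or the gripper's body presses on something with over 40 N, if the wrist force passes 120 N, or if a joint passes its speed limit or range.

## Working session

There is one attempt and no reset: what is moved stays moved. The work goes in short steps, Python scripts to look and compute and a tool call to move; the robot and the scene stay as the last step left them, time stands still between calls to the robot, and variables do not carry over. Pictures are saved under pics/ and viewed, and the job is handed in when it is done.

Besides the shell and the picture viewer there is one more tool, called after ">>>" by a JSON object that holds its "api" and its "payload", one argument or row to a line. drive_tool: Moves the arm, as the interface text tells. Scaled input: -1 to 1 covers 500 mm each way for a shift and 2 pi rad each way for a turn. Its arguments: {"type":"object","properties":{"moves":{"type":"array","items":{"type":"array"}},"force":{"type":"number"}},"required":["moves"]}

```bash
ls; mkdir -p pics; python3 - <<'E'
from plant import manip
import cv2,numpy as np
np.set_printoptions(precision=4,suppress=True)
print(manip.grasp_offset, manip.get_obs())
for n in("side","top"):
    p,d=manip.grab_frame(n); cv2.imwrite(f"pics/{n}0.png",p[:,:,::-1]); np.savez(f"pics/{n}0.npz",p=p,d=d); print(n,manip.camera_model(n))
E
```

```text
pics
18.700000000000003 {'time': 0.0, 'q': array([ 1.1349,  0.0879,  1.3723,  0.    ,  1.6837, -0.1031]), 'qd': array([-0.0003, -0.0003,  0.0001,  0.0011,  0.0027,  0.0002]), 'joint_torque': array([  0.0003, -35.1873, -31.3269,  -0.0003,   0.0112,   0.    ]), 'tcp_pos': array([179.4343, 519.3431, 230.1189]), 'ee_rot': array([[-0.9451,  0.3267, -0.001 ],
       [ 0.3267,  0.9451, -0.0021],
       [ 0.0002, -0.0023, -1.    ]]), 'force': array([ 0.1344,  0.2499, -0.4814]), 'ft_torque': array([-0.0296,  0.0585, -0.0062]), 'width': 0.9965322117753802}
side {'fx': 608.1729066056288, 'fy': 608.1729066056288, 'cx': 317.4460401467964, 'cy': 245.9696698643034, 'k1': 0.036581784477640295, 'R': array([[-0.9934, -0.1134, -0.0148],
       [-0.0461,  0.5153, -0.8558],
       [ 0.1047, -0.8495, -0.5171]]), 't': array([ 475.3362,  198.6038, 1563.5943])}
top {'fx': 467.2116023881587, 'fy': 467.2116023881587, 'cx': 327.96436360606646, 'cy': 243.50169282412563, 'k1': 0.043241812233514094, 'R': array([[-0.0104, -0.9999, -0.0068],
       [-0.9853,  0.0114, -0.1704],
       [ 0.1704,  0.0049, -0.9854]]), 't': array([ -52.6402,  489.7479, 1263.1524])}
```

View pics/side0.png

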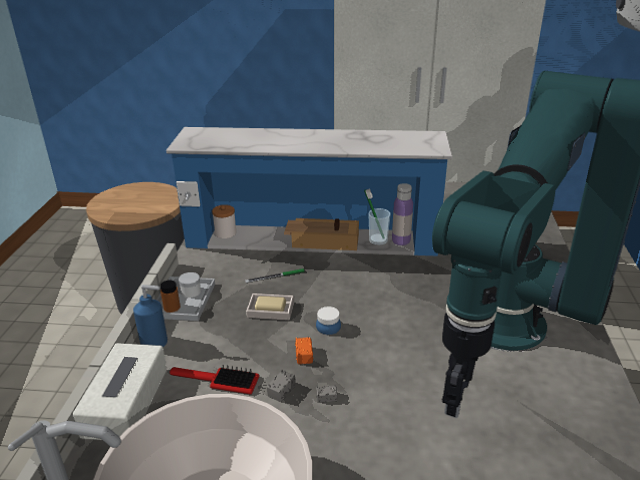

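View pics/top0.png

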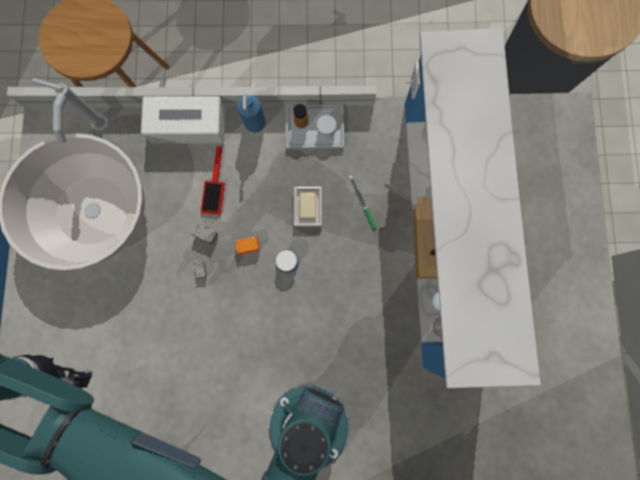

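Candidates for the pumice: the large grey block (side 280,384; top 205,232), the small grey block (side 327,394; top 200,270) and the orange block (side 304,350; top 247,246). The large grey one fits, because it isn't orange and is the larger of the two greys. I'll confirm this in a crop.

```bash
cat > h.py <<'E'
from plant import manip
import cv2,numpy as np
np.set_printoptions(precision=3,suppress=True,linewidth=150)
def rays(n,uv):
    c=manip.camera_model(n); uv=np.atleast_2d(np.float64(uv))
    K=np.array([[c['fx'],0,c['cx']],[0,c['fy'],c['cy']],[0,0,1]])
    p=cv2.undistortPoints(uv[:,None],K,np.array([c['k1'],0,0,0,0]))[:,0]
    return c,np.c_[p,np.ones(len(p))]
def onplane(n,uv,z):
    c,r=rays(n,uv); C=-c['R'].T@c['t']; d=r@c['R']
    return C+d*((z-C[2])/d[:,2])[:,None]
def cloud(n,d):
    v,u=np.mgrid[:480,:640]; c,r=rays(n,np.c_[u.ravel(),v.ravel()])
    return ((r*d.ravel()[:,None]-c['t'])@c['R']).reshape(480,640,3)
def proj(n,X):
    c=manip.camera_model(n); X=np.atleast_2d(np.float64(X))
    K=np.array([[c['fx'],0,c['cx']],[0,c['fy'],c['cy']],[0,0,1]])
    return cv2.projectPoints(X[:,None],cv2.Rodrigues(c['R'])[0],c['t'],K,np.array([c['k1'],0,0,0,0]))[0][:,0]
E
python3 - <<'E'
from h import *
a=np.load('pics/side0.npz');b=np.load('pics/top0.npz')
def crop(p,x0,y0,x1,y1,s):return cv2.resize(p[y0:y1,x0:x1,::-1],None,fx=s,fy=s,interpolation=cv2.INTER_CUBIC)
cv2.imwrite('pics/c1.png',np.hstack([crop(a['p'],240,330,360,420,4)[:300,:400]*0+crop(a['p'],240,355,340,430,4),crop(b['p'],170,205,270,280,4)]))
cv2.imwrite('pics/c2.png',crop(a['p'],200,170,430,260,3))
cv2.imwrite('pics/c3.png',crop(b['p'],400,180,480,340,4)[:600])
for n,f in(('side',a),('top',b)):
    P=cloud(n,f['d']); 
    m=(P[...,2]>26)&(P[...,2]<45)&(f['d']>0)
    k,l,s,c=cv2.connectedComponentsWithStats(m.astype(np.uint8))
    for i in range(1,k):
        if 25<s[i,4]<5000:
            q=P[l==i][:,:2].astype(np.float32); print(n,s[i],c[i],'mean',P[l==i].mean(0),cv2.minAreaRect(q))
E
```

```text
side [   0   77  334   18 1189] [165.748  83.254] mean [ 1530.094 -1906.319    35.607] ((1491.22900390625, -1916.0947265625), (1737.5546875, 301.5229797363281), 8.30081558227539)
side [446 132  64   8 261] [477.885 135.705] mean [  -66.02  -1241.399    35.457] ((-63.935302734375, -1242.52978515625), (259.46063232421875, 38.79859924316406), 0.48492568731307983)
side [235 216  61   8 280] [262.321 219.446] mean [ 708.177 -430.25    35.992] ((700.280029296875, -431.5262145996094), (198.64649963378906, 24.756576538085938), 1.5289794206619263)
side [359 220  10   6  49] [363.633 222.531] mean [ 378.426 -438.306   35.9  ] ((378.7308654785156, -436.9072570800781), (29.2086238861084, 16.599807739257812), 2.5109846591949463)
side [184 222  30  21 173] [199.624 235.867] mean [ 882.979 -308.708   35.647] ((894.3486328125, -337.919189453125), (74.45086669921875, 100.45161437988281), 1.969606876373291)
side [215 224  21  12 115] [225.417 230.939] mean [ 810.377 -346.576   35.324] ((810.8818359375, -347.68402099609375), (64.87635803222656, 45.58415985107422), 16.595123291015625)
side [348 225   9 
[... 6209 characters left out ...]
 243   4  35  48] [416.458 259.917] mean [ 441.152 -303.622   35.643] ((440.54241943359375, -303.718505859375), (2.690462589263916, 95.87329864501953), 89.10405731201172)
top [276 251  21  20 171] [285.883 260.889] mean [441.441  59.253  42.526] ((442.5025939941406, 60.24456787109375), (53.86881637573242, 53.67363739013672), 35.874427795410156)
top [423 342   3  28  37] [424.081 354.324] mean [ 185.783 -312.457   36.172] ((182.74757385253906, -312.3636169433594), (70.88382720947266, 1.6239458322525024), 1.2477079629898071)
top [282 403  13  26  63] [286.746 412.222] mean [41.177 55.183 33.944] ((31.67828369140625, 52.33781814575195), (27.48484992980957, 61.23999786376953), 84.86957550048828)
```

View pics/c1.png

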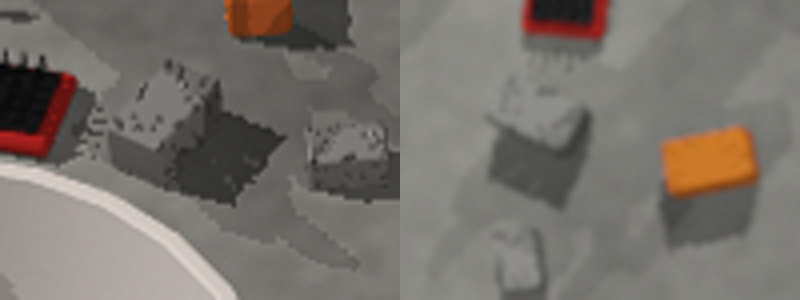

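View pics/c2.png

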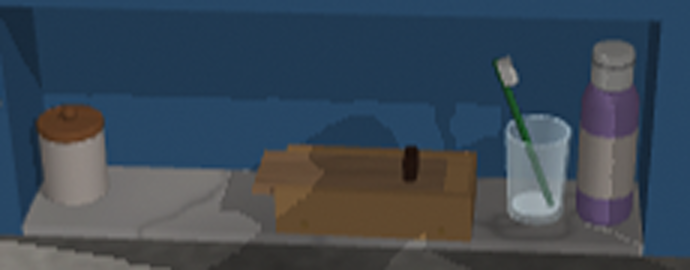

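View pics/c3.png

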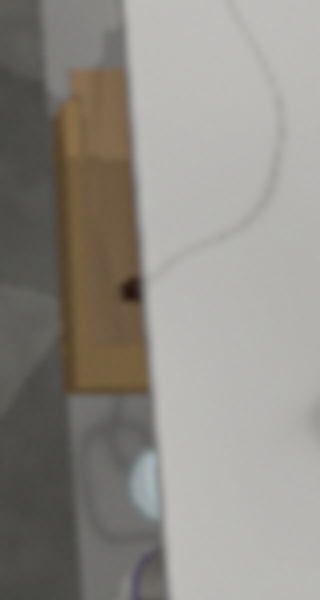

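The crop confirms the target: the dark-pored large grey block at top (205,232), beside the hairbrush. Next I'll refine the poses and check wrist angles.

```bash
python3 - <<'E'
from h import *
from scipy.spatial.transform import Rotation as Ro
a=np.load('pics/side0.npz');b=np.load('pics/top0.npz')
# box: top-lip & side faces clouds
Ps=cloud('side',a['d']);Pt=cloud('top',b['d'])
def sel(P,lo,hi,d):return ((P>np.array(lo))&(P<np.array(hi))).all(-1)&(d>0)
for n,P,d in(('side',Ps,a['d']),('top',Pt,b['d'])):
    for z0,z1,nm in((20,55,'front face'),):
        m=sel(P,[380,-312,z0],[600,-296,z1],d); q=P[m]
        if len(q): print(n,nm,len(q),'x',np.percentile(q[:,0],[0,2,98,100]),'y med',np.median(q[:,1]),'slope',np.polyfit(q[:,0],q[:,1],1))
    m=sel(P,[360,-420,60],[700,-296,69],d);q=P[m];print(n,'toplips',len(q),q.min(0),q.max(0),np.median(q,0))
    m=sel(P,[300,-330,270],[700,-250,345],d);q=P[m];print('wall front', [ (z,q[(abs(q[:,2]-z)<6)][:,1].max()) for z in(280,300,315,325,335) if (abs(q[:,2]-z)<6).any()])
    m=sel(P,[300,-400,72],[620,-310,95],d);q=P[m];print('pull',len(q),q.min(0) if len(q) else 0,q.max(0) if len(q) else 0)
    # hairbrush red
    hsv=cv2.cvtColor(a['p'] if n=='side' else b['p'],cv2.COLOR_RGB2HSV)
    m=((hsv[...,0]<6)|(hsv[...,0]>174))&(hsv[...,1]>170)&(hsv[...,2]>90)&sel(P,[400,150,2],[850,450,60],d)
    q=P[m];print('brush',len(q),q.min(0),q.max(0));print(q[q[:,0].argmin()],cv2.minAreaRect(q[:,:2].astype(np.float32)))
hsv=cv2.cvtColor(a['p'],cv2.COLOR_RGB2HSV)
m=(hsv[...,2]<45);m[:, :325]=0;m[:,350:]=0;m[:215]=0;m[:]=m;m[236:]=0
v,u=np.nonzero(m);print('pull px side',u.min(),u.max(),v.min(),v.max());print(onplane('side',[[u.min(),v.min()],[u.max(),v.min()]],87))
def eul(R,q1,p):
    M=Ro.from_euler('y',-p)*Ro.from_euler('z',-q1)*Ro.from_matrix(R)*Ro.from_euler('z',-np.pi/2)
    return M.as_euler('ZYZ')
for th in(30,35):
  t=np.radians(th)
  for nm,az,lean,q1 in(('place',0,-90,-.72),('place',180,-90,-.72),('pick',154,64,.40),('pick',-26,64,.4),('pick',-26,-116,.4),('pick',154,-116,.4)):
    A=np.radians(az);l=np.radians(lean);y=np.array([np.cos(A),np.sin(A),0]);z=np.array([np.sin(t)*np.cos(l),np.sin(t)*np.sin(l),-np.cos(t)])
    R=np.c_[np.cross(y,z),y,z]
    print(th,nm,az,lean,[eul(R,q1,p) for p in(1.4,1.7)])
E
```

```text
side front face 609 x [394.618 397.861 588.292 591.764] y med -304.0284516496141 slope [   0.002 -304.872]
side toplips 834 [ 393.108 -408.709   60.011] [ 616.943 -296.143   68.925] [ 513.202 -347.565   62.911]
wall front [(280, np.float64(-291.18562301780224)), (300, np.float64(-291.13324483220345)), (315, np.float64(-291.611405600677)), (325, np.float64(-277.51009938952086)), (335, np.float64(-273.8589174403855))]
pull 204 [ 301.047 -399.8     72.078] [ 563.037 -329.996   94.683]
brush 573 [584.841 244.969   2.543] [790.383 317.155  24.509]
[584.841 265.692  10.394] ((688.4496459960938, 276.15386962890625), (63.48416519165039, 203.9845733642578), 84.12228393554688)
top front face 170 x [391.986 392.938 586.693 590.897] y med -303.6246977142898 slope [   0.003 -305.101]
top toplips 456 [ 392.76  -351.572   60.032] [ 614.306 -302.618   68.543] [ 494.562 -312.439   62.247]
wall front [(315, np.float64(-284.5926416996632)), (325, np.float64(-283.9417359711539)), (335, np.float64(-284.60433331177705))]
pull 47 [ 306.709 -348.718   73.049] [ 463.915 -335.807   94.689]
brush 363 [587.221 
[... 541 characters left out ...]
345, 0.844]), array([0.385, 1.064, 0.73 ])]
30 pick -26 -116 [array([-0.394,  2.116,  0.712]), array([-0.347,  1.836,  0.829])]
30 pick 154 -116 [array([-0.394,  2.116, -2.43 ]), array([-0.347,  1.836, -2.312])]
35 place 0 -90 [array([-0.459,  1.335, -0.705]), array([-0.514,  1.069, -0.555])]
35 place 180 -90 [array([-0.459,  1.335,  2.437]), array([-0.514,  1.069,  2.587])]
35 pick 154 64 [array([ 0.404,  1.28 , -2.313]), array([ 0.462,  1.007, -2.451])]
35 pick -26 64 [array([0.404, 1.28 , 0.829]), array([0.462, 1.007, 0.691])]
35 pick -26 -116 [array([-0.475,  2.172,  0.668]), array([-0.41 ,  1.9  ,  0.811])]
35 pick 154 -116 [array([-0.475,  2.172, -2.474]), array([-0.41,  1.9 , -2.33])]
```

```bash
cat >> h.py <<'E'
from scipy.spatial.transform import Rotation as Ro
def Rt(az,lean,th):
    A=np.radians(az);l=np.radians(lean);t=np.radians(th);y=np.array([np.cos(A),np.sin(A),0]);z=np.array([np.sin(t)*np.cos(l),np.sin(t)*np.sin(l),-np.cos(t)])
    return np.c_[np.cross(y,z),y,z]
def need(p,R):
    o=manip.get_obs(); print('t',o['time'],'tcp',o['tcp_pos'],'F',o['force'],'w',o['width']*85.4,'q',o['q'])
    d=np.array(p)-o['tcp_pos']; r=Ro.from_matrix(R@o['ee_rot'].T).as_rotvec()
    print('shift mm',d,'scaled',d/500,'turn deg',np.degrees(np.linalg.norm(r)),'scaled',np.round(r/(2*np.pi),4))
    return o
E
python3 - <<'E'
from h import *
need([461,-200,280],Rt(0,-90,32))
a=np.load('pics/side0.npz');P=cloud('side',a['d'])
for z in(265,272,280,290,300,310,320,328):
    m=(abs(P[...,2]-z)<4)&(P[...,0]>400)&(P[...,0]<560)&(P[...,1]>-420)&(P[...,1]<-250)&(a['d']>0)
    q=P[m][:,1]; print(z,len(q),np.percentile(q,[5,50,95]) if len(q) else '')
E
```

```text
t 0.1 tcp [179.52  519.393 230.237] F [-0.08   0.213 -0.705] w 85.29895906783453 q [ 1.135  0.088  1.372 -0.     1.684 -0.103]
shift mm [ 281.48  -719.393   49.763] scaled [ 0.563 -1.439  0.1  ] turn deg 76.91627580704059 scaled [-0.077 -0.055 -0.192]
265 118 [-312.579 -307.055 -301.462]
272 145 [-312.113 -306.118 -299.28 ]
280 136 [-311.243 -304.731 -299.3  ]
290 145 [-312.728 -305.653 -299.719]
300 140 [-311.219 -305.249 -298.927]
310 153 [-311.746 -305.49  -299.261]
320 37 [-304.218 -298.324 -291.745]
328 239 [-401.076 -293.978 -286.033]
```

>>> {"api": "drive_tool", "payload": {
  "moves": [
    [40,[0.028,-0.072,0.005],[-0.0039,-0.0028,-0.0096]],
    [40,[0.028,-0.072,0.005],[-0.0039,-0.0028,-0.0096]],
    [40,[0.028,-0.072,0.005],[-0.0039,-0.0028,-0.0096]],
    [40,[0.028,-0.072,0.005],[-0.0039,-0.0028,-0.0096]],
    [40,[0.028,-0.072,0.005],[-0.0039,-0.0028,-0.0096]],
    [40,[0.028,-0.072,0.005],[-0.0039,-0.0028,-0.0096]],
    [40,[0.028,-0.072,0.005],[-0.0039,-0.0028,-0.0096]],
    [40,[0.028,-0.072,0.005],[-0.0039,-0.0028,-0.0096]],
    [40,[0.028,-0.072,0.005],[-0.0039,-0.0028,-0.0096]],
    [40,[0.028,-0.072,0.005],[-0.0039,-0.0028,-0.0096]],
    [40,[0.028,-0.072,0.005],[-0.0039,-0.0028,-0.0096]],
    [40,[0.028,-0.072,0.005],[-0.0039,-0.0028,-0.0096]],
    [40,[0.028,-0.072,0.005],[-0.0039,-0.0028,-0.0096]],
    [40,[0.028,-0.072,0.005],[-0.0039,-0.0028,-0.0096]],
    [40,[0.028,-0.072,0.005],[-0.0039,-0.0028,-0.0096]],
    [40,[0.028,-0.072,0.005],[-0.0039,-0.0028,-0.0096]],
    [40,[0.028,-0.072,0.005],[-0.0039,-0.0028,-0.0096]],
    [40,[0.028,-0.072,0.005],[-0.0039,-0.0028,-0.0096]]
  ],
  "force": 40
}}

```text
time: 1.6
tcp_pos: [429.7, -156.9, 266.6]
ee_rot: [[-0.081, 0.997, 0.006], [0.858, 0.073, -0.509], [-0.507, -0.036, -0.861]]
force: [1.0, 1.5, 0.1]
width: 0.463
```

```bash
python3 - <<'E'
from h import *
need([461,-282,195],Rt(0,-90,32))
E
```

```text
t 1.6 tcp [ 429.677 -156.905  266.578] F [1.049 1.456 0.098] w 39.55782067680465 q [-0.113 -0.187  1.652 -0.529  1.598 -0.232]
shift mm [  31.323 -125.095  -71.578] scaled [ 0.063 -0.25  -0.143] turn deg 4.876856512772601 scaled [-0.004 -0.006 -0.011]
```

>>> {"api": "drive_tool", "payload": {
  "moves": [
    [40,[0.02,-0.06,-0.03],[-0.002,-0.003,-0.005]],
    [40,[0.02,-0.06,-0.035],[-0.002,-0.002,-0.004]],
    [40,[0.015,-0.06,-0.035],[0,-0.001,-0.002]],
    [40,[0.008,-0.06,-0.035],[0,0,0]],
    [40,[0,0,0],[0,0,0]]
  ]
}}

```text
time: 2.02
tcp_pos: [462.4, -288.0, 194.8]
ee_rot: [[0.009, 1.0, -0.001], [0.847, -0.008, -0.532], [-0.532, 0.003, -0.847]]
force: [-1.3, 0.4, -1.6]
width: 0.469
```

```bash
python3 - <<'E'
from h import *
need([461,-340,104],Rt(0,-90,32))
E
```

```text
t 2.0167 tcp [ 462.376 -287.998  194.816] F [-1.348  0.397 -1.558] w 40.01355209164474 q [-0.363 -0.042  1.675 -0.538  1.329 -0.27 ]
shift mm [ -1.376 -52.002 -90.816] scaled [-0.003 -0.104 -0.182] turn deg 0.5206936773962713 scaled [0.    0.001 0.001]
```

>>> {"api": "drive_tool", "payload": {
  "moves": [
    [40,[0,-0.026,-0.044],[0,0.0005,0.0005]],
    [40,[-0.001,-0.026,-0.044],[0,0.0005,0.0005]],
    [40,[-0.001,-0.026,-0.044],[0,0,0]],
    [40,[0,-0.024,-0.044],[0,0,0]],
    [40,[0,0,0],[0,0,0]]
  ]
}}

```text
time: 2.43
tcp_pos: [459.8, -340.9, 102.0]
ee_rot: [[0.002, 1.0, -0.006], [0.849, -0.005, -0.529], [-0.529, -0.004, -0.849]]
force: [-0.6, 0.6, -1.2]
width: 0.467
```

```bash
python3 - <<'E'
from h import *
need([461,-362,69],Rt(0,-90,32))
p,d=manip.grab_frame('side')
cv2.imwrite('pics/s1.png',cv2.resize(p[140:260,230:430,::-1],None,fx=4,fy=4,interpolation=cv2.INTER_CUBIC))
E
```

```text
t 2.4333 tcp [ 459.803 -340.859  101.986] F [-0.567  0.64  -1.19 ] w 39.88995331158193 q [-0.466  0.067  1.758 -0.557  1.117 -0.264]
shift mm [  1.197 -21.141 -32.986] scaled [ 0.002 -0.042 -0.066] turn deg 0.37210521973271937 scaled [-0.    -0.001  0.001]
```

View pics/s1.png

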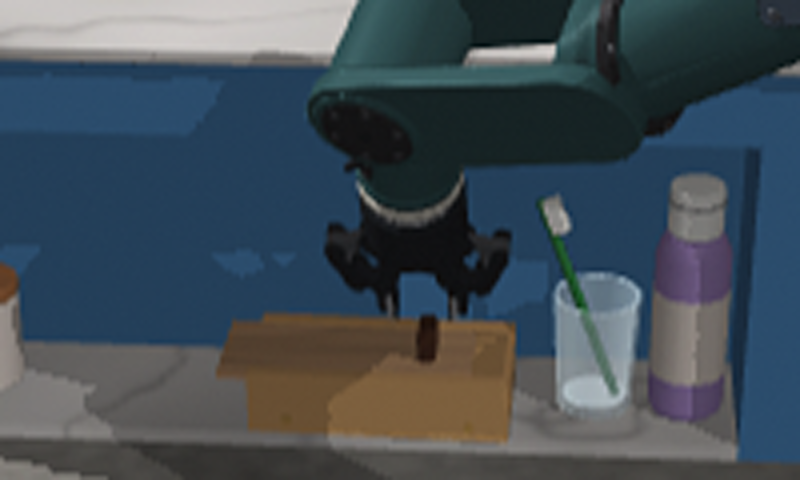

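The fingers (crop 390 and 455,305) straddle the pull (428,338), and the wrist clears the lintel. I'll go down and pinch.

>>> {"api": "drive_tool", "payload": {
  "moves": [
    [40,[0,-0.022,-0.032],[0,0,0]],
    [40,[0,-0.02,-0.032],[0,0,0]],
    [40,[0,0,0],[0,0,0]]
  ]
}}

```text
time: 2.73
tcp_pos: [463.9, -361.2, 76.9]
ee_rot: [[0.005, 1.0, 0.003], [0.846, -0.002, -0.533], [-0.533, 0.005, -0.846]]
force: [-0.6, -0.4, -0.5]
width: 0.465
```

```bash
python3 - <<'E'
from h import *
need([461,-362,69],Rt(0,-90,32))
p,d=manip.grab_frame('side')
cv2.imwrite('pics/s2.png',cv2.resize(p[140:260,230:430,::-1],None,fx=4,fy=4,interpolation=cv2.INTER_CUBIC))
E
```

```text
t 2.7333 tcp [ 463.921 -361.187   76.853] F [-0.616 -0.368 -0.471] w 39.75114004874256 q [-0.5    0.112  1.765 -0.569  1.045 -0.259]
shift mm [-2.921 -0.813 -7.853] scaled [-0.006 -0.002 -0.016] turn deg 0.38550062328369594 scaled [0.001 0.001 0.   ]
```

View pics/s2.png

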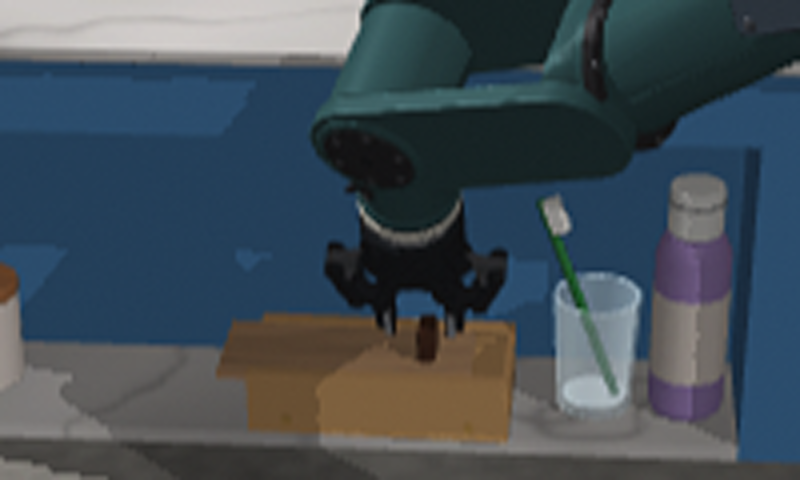

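>>> {"api": "drive_tool", "payload": {
  "moves": [
    [40,[-0.007,-0.002,-0.017],[0,0,0]],
    [40,[0,0,0],[0,0,0]],
    [8,[0,0,0],[0,0,0]],
    [8,[0,0,0],[0,0,0]],
    [8,[0,0,0],[0,0,0]],
    [8,[0,0,0],[0,0,0]],
    [8,[0,0,0],[0,0,0]]
  ],
  "force": 40
}}

```text
time: 3.37
tcp_pos: [464.1, -360.7, 76.2]
ee_rot: [[0.006, 1.0, 0.013], [0.843, 0.002, -0.538], [-0.538, 0.015, -0.843]]
force: [0.9, -1.7, -1.9]
width: 0.15
```

```bash
python3 - <<'E'
from h import *
need([461+92,-362,69],Rt(0,-90,32))
E
```

```text
t 3.3667 tcp [ 464.061 -360.678   76.225] F [ 0.946 -1.661 -1.903] w 12.800228260091128 q [-0.499  0.107  1.776 -0.574  1.03  -0.252]
shift mm [88.939 -1.322 -7.225] scaled [ 0.178 -0.003 -0.014] turn deg 1.0032586081007937 scaled [ 0.002  0.002 -0.   ]
```

>>> {"api": "drive_tool", "payload": {
  "moves": [
    [8,[0.02,0,0],[0,0,0]],
    [8,[0.02,0,0],[0,0,0]],
    [8,[0.02,0,0],[0,0,0]],
    [8,[0.02,0,0],[0,0,0]],
    [8,[0.02,0,0],[0,0,0]]
  ],
  "force": 50
}}

```text
time: 3.78
tcp_pos: [515.8, -360.7, 76.2]
ee_rot: [[0.007, 1.0, 0.008], [0.843, -0.001, -0.538], [-0.538, 0.011, -0.843]]
force: [-2.1, -0.2, -0.7]
width: 0.141
```

```bash
python3 - <<'E'
from h import *
need([461+92,-361,76],Rt(0,-90,32))
E
```

```text
t 3.7833 tcp [ 515.757 -360.659   76.246] F [-2.063 -0.194 -0.72 ] w 12.069918920767158 q [-0.452  0.21   1.655 -0.578  1.074 -0.218]
shift mm [37.243 -0.341 -0.246] scaled [ 0.074 -0.001 -0.   ] turn deg 0.814679797203523 scaled [0.001 0.002 0.   ]
```

>>> {"api": "drive_tool", "payload": {
  "moves": [
    [8,[0.02,0,0],[0,0,0]],
    [8,[0.02,0,0],[0,0,0]],
    [8,[0.02,0,0],[0,0,0]],
    [8,[0.01,0,0],[0,0,0]]
  ]
}}

```text
time: 4.12
tcp_pos: [557.7, -360.7, 76.3]
ee_rot: [[0.006, 1.0, 0.01], [0.843, 0.0, -0.538], [-0.538, 0.011, -0.843]]
force: [-2.5, -1.1, -0.4]
width: 0.15
```

```bash
python3 - <<'E'
from h import *
need([556,-361,76],Rt(0,-90,32))
p,d=manip.grab_frame('side')
cv2.imwrite('pics/s3.png',cv2.resize(p[140:260,230:430,::-1],None,fx=4,fy=4,interpolation=cv2.INTER_CUBIC))
E
```

```text
t 4.1167 tcp [ 557.652 -360.66    76.268] F [-2.513 -1.054 -0.427] w 12.794895635585899 q [-0.42   0.29   1.556 -0.577  1.105 -0.202]
shift mm [-1.652 -0.34  -0.268] scaled [-0.003 -0.001 -0.001] turn deg 0.8766837098087095 scaled [ 0.002  0.002 -0.   ]
```

View pics/s3.png

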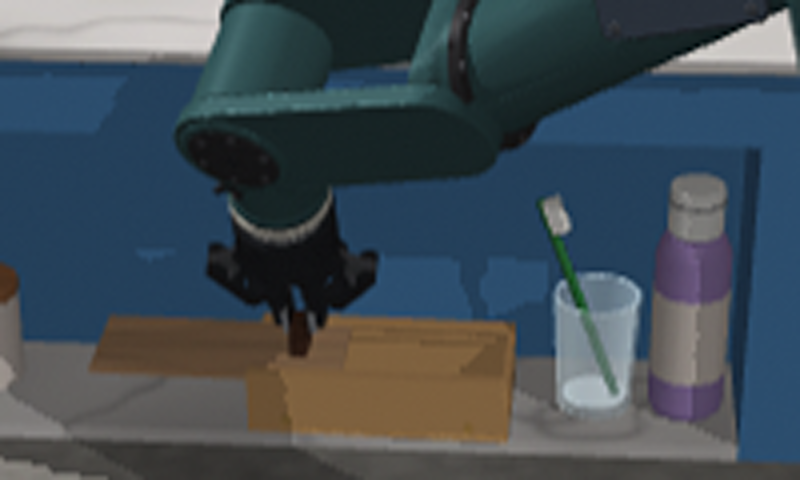

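>>> {"api": "drive_tool", "payload": {
  "moves": [
    [45,[0,0,0],[0,0,0]],
    [45,[0,0,0],[0,0,0]],
    [45,[0,0,0],[0,0,0]],
    [45,[0,0.019,0.03],[0,0,0]],
    [45,[0,0.038,0.06],[0,0,0]],
    [45,[0,0.038,0.06],[0,0,0]],
    [45,[0,0.038,0.06],[0,0,0]],
    [45,[0,0.06,0.03],[0,0,0]],
    [45,[0,0.075,0],[0,0,0]]
  ]
}}

```text
time: 4.92
tcp_pos: [555.8, -226.3, 199.5]
ee_rot: [[0.014, 1.0, 0.009], [0.844, -0.007, -0.536], [-0.536, 0.015, -0.844]]
force: [0.7, -0.2, 1.3]
width: 0.527
```

```bash
python3 - <<'E'
from h import *
need([550,340,150],Rt(-26.5,-116.5,32))
p,d=manip.grab_frame('side')
cv2.imwrite('pics/s4.png',p[:,:,::-1])
E
```

```text
t 4.9167 tcp [ 555.807 -226.34   199.51 ] F [ 0.673 -0.181  1.346] w 44.99956007508043 q [-0.196  0.13   1.488 -0.559  1.418 -0.127]
shift mm [ -5.807 566.34  -49.51 ] scaled [-0.012  1.133 -0.099] turn deg 26.087159911352607 scaled [ 0.002  0.002 -0.072]
```

View pics/s4.png

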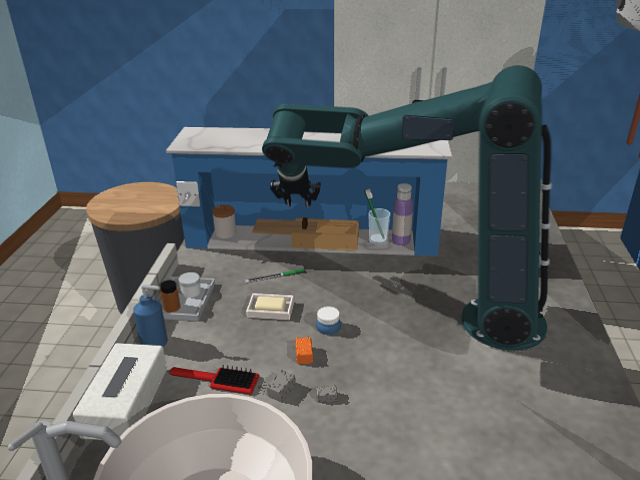

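The picture shows the lid open (board left at 252–300,228; mouth at 330,225) and nothing else disturbed. Next I'll cross over to the pumice.

>>> {"api": "drive_tool", "payload": {
  "moves": [
    [56,[0,0.078,0],[0,0,-0.0048]],
    [56,[0,0.078,0],[0,0,-0.0048]],
    [56,[0,0.078,0],[0,0,-0.0048]],
    [56,[0,0.078,0],[0,0,-0.0048]],
    [56,[0,0.078,0],[0,0,-0.0048]],
    [56,[0,0.078,0],[0,0,-0.0048]],
    [56,[0,0.078,0],[0,0,-0.0048]],
    [56,[0,0.078,0],[0,0,-0.0048]],
    [56,[0,0.078,0],[0,0,-0.0048]],
    [56,[0,0.078,-0.01],[0,0,-0.0048]],
    [56,[0,0.078,-0.02],[0,0,-0.0048]],
    [56,[0,0.078,-0.02],[0,0,-0.0048]],
    [56,[0,0.078,-0.02],[0,0,-0.0048]],
    [56,[0,0.06,-0.02],[0,0,-0.0048]]
  ]
}}

```text
time: 6.13
tcp_pos: [552.4, 334.8, 160.7]
ee_rot: [[0.383, 0.903, -0.194], [0.763, -0.428, -0.485], [-0.521, 0.037, -0.853]]
force: [0.8, -1.0, 0.7]
width: 0.656
```

```bash
python3 - <<'E'
from h import *
need([540.5,322,78],Rt(-26.5,-116.5,32))
E
```

```text
t 6.1333 tcp [552.359 334.769 160.692] F [ 0.795 -0.96   0.747] w 56.05191386935444 q [ 0.603  0.675  0.826 -0.339  2.087  0.954]
shift mm [-11.859 -12.769 -82.692] scaled [-0.024 -0.026 -0.165] turn deg 2.505964531384574 scaled [ 0.001  0.006 -0.003]
```

>>> {"api": "drive_tool", "payload": {
  "moves": [
    [56,[-0.006,-0.006,-0.05],[0,0.003,-0.001]],
    [56,[-0.006,-0.006,-0.05],[0,0.003,-0.001]],
    [56,[-0.006,-0.008,-0.05],[0,0.001,0]],
    [56,[-0.003,-0.003,-0.02],[0,0,0]]
  ]
}}

```text
time: 6.47
tcp_pos: [541.1, 333.3, 70.0]
ee_rot: [[0.362, 0.903, -0.23], [0.767, -0.429, -0.478], [-0.53, -0.003, -0.848]]
force: [-0.8, -0.3, -1.0]
width: 0.657
```

```bash
python3 - <<'E'
from h import *
need([521.6,284,10],Rt(-26.5,-116.5,32))
a,_=manip.grab_frame('side');b,_=manip.grab_frame('top')
f=lambda p,x,y:cv2.resize(p[y:y+110,x:x+100,::-1],None,fx=4,fy=4,interpolation=cv2.INTER_CUBIC)
cv2.imwrite('pics/s5.png',np.hstack([f(a,230,310),f(b,160,190)]))
E
```

```text
t 6.4667 tcp [541.118 333.341  69.976] F [-0.839 -0.329 -0.974] w 56.14988907379539 q [ 0.599  0.718  0.943 -0.291  1.961  0.996]
shift mm [-19.518 -49.341 -59.976] scaled [-0.039 -0.099 -0.12 ] turn deg 1.112112530491691 scaled [-0.    -0.001 -0.003]
```

View pics/s5.png

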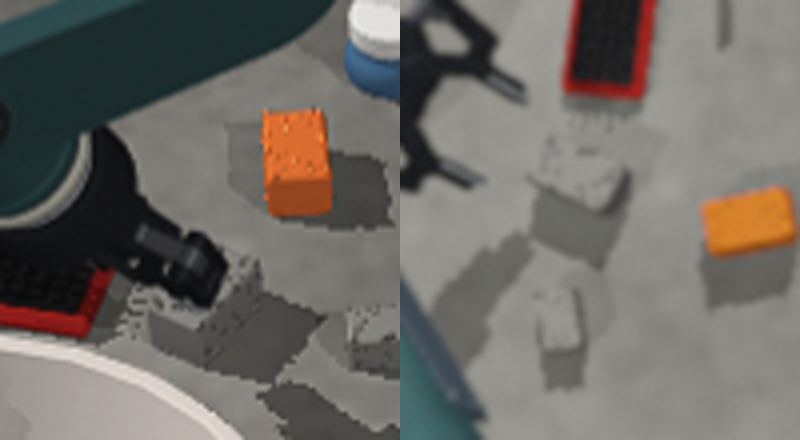

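>>> {"api": "drive_tool", "payload": {
  "moves": [
    [56,[-0.006,-0.032,0],[0,-0.001,-0.003]],
    [56,[-0.008,-0.018,-0.03],[0,0,0]],
    [56,[-0.009,-0.018,-0.03],[0,0,0]],
    [56,[-0.009,-0.018,-0.03],[0,0,0]]
  ]
}}

```text
time: 6.9
tcp_pos: [530.7, 292.2, 37.0]
ee_rot: [[0.391, 0.895, -0.217], [0.765, -0.446, -0.465], [-0.513, 0.016, -0.858]]
force: [0.3, 0.3, -0.2]
width: 0.657
```

```bash
python3 - <<'E'
from h import *
need([521.6,284,10],Rt(-26.5,-116.5,32))
E
```

```text
t 6.9 tcp [530.66  292.204  37.016] F [ 0.26   0.336 -0.155] w 56.09033119108482 q [ 0.56   0.653  1.108 -0.293  1.834  1.016]
shift mm [ -9.06   -8.204 -27.016] scaled [-0.018 -0.016 -0.054] turn deg 1.4737115045937332 scaled [-0.002  0.004  0.   ]
```

>>> {"api": "drive_tool", "payload": {
  "moves": [
    [56,[-0.007,-0.006,-0.018],[-0.001,0.002,0]],
    [56,[-0.006,-0.006,-0.018],[-0.001,0.002,0]],
    [56,[-0.005,-0.004,-0.014],[0,0,0]]
  ]
}}

```text
time: 7.15
tcp_pos: [523.5, 283.1, 16.0]
ee_rot: [[0.382, 0.894, -0.235], [0.759, -0.448, -0.473], [-0.528, 0.003, -0.849]]
force: [-0.1, 0.1, -0.3]
width: 0.654
```

```bash
python3 - <<'E'
from h import *
need([521.6,284,10],Rt(-26.5,-116.5,32))
a,_=manip.grab_frame('side');b,_=manip.grab_frame('top')
f=lambda p,x,y:cv2.resize(p[y:y+110,x:x+100,::-1],None,fx=4,fy=4,interpolation=cv2.INTER_CUBIC)
cv2.imwrite('pics/s6.png',np.hstack([f(a,230,310),f(b,160,190)]))
E
```

```text
t 7.15 tcp [523.46  283.124  15.988] F [-0.145  0.123 -0.334] w 55.88458718370813 q [ 0.553  0.665  1.141 -0.292  1.811  1.018]
shift mm [-1.86   0.876 -5.988] scaled [-0.004  0.002 -0.012] turn deg 0.2457034163875698 scaled [-0.     0.001  0.   ]
```

View pics/s6.png

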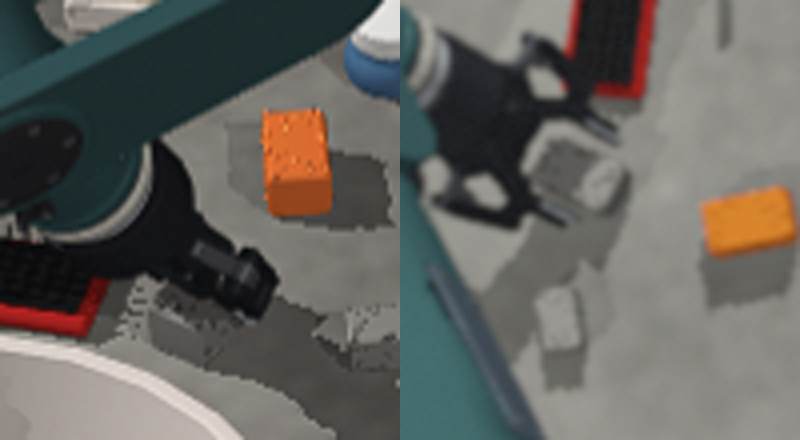

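>>> {"api": "drive_tool", "payload": {
  "moves": [
    [56,[-0.003,0,-0.01],[0,0,0]],
    [56,[0,0,-0.003],[0,0,0]],
    [30,[0,0,0],[0,0,0]],
    [30,[0,0,0],[0,0,0]],
    [30,[0,0,0],[0,0,0]],
    [30,[0,0,0],[0,0,0]],
    [30,[0,0,0],[0,0,0]]
  ],
  "force": 40
}}

```text
time: 7.83
tcp_pos: [523.0, 285.9, 10.6]
ee_rot: [[0.382, 0.895, -0.23], [0.761, -0.446, -0.471], [-0.524, 0.005, -0.851]]
force: [0.1, 0.5, -0.5]
width: 0.437
```

```bash
python3 - <<'E'
from h import *
need([521.6,284,10],Rt(-26.5,-116.5,32))
E
```

```text
t 7.8333 tcp [523.047 285.944  10.61 ] F [ 0.07   0.549 -0.549] w 37.3428634213471 q [ 0.557  0.669  1.144 -0.29   1.8    1.023]
shift mm [-1.447 -1.944 -0.61 ] scaled [-0.003 -0.004 -0.001] turn deg 0.4589586626930251 scaled [-0.001  0.001 -0.   ]
```

>>> {"api": "drive_tool", "payload": {
  "moves": [
    [30,[0,0,0.02],[0,0,0]],
    [30,[0,0,0.04],[0,0,0]],
    [30,[0,0,0.06],[0,0,0]],
    [30,[0,0,0.06],[0,0,0]],
    [30,[0,0,0.06],[0,0,0]]
  ]
}}

```text
time: 8.25
tcp_pos: [517.5, 282.8, 126.9]
ee_rot: [[0.372, 0.895, -0.246], [0.756, -0.446, -0.48], [-0.539, -0.007, -0.842]]
force: [0.6, -0.3, -1.0]
width: 0.444
```

```bash
python3 - <<'E'
from h import *
need([460,-230,220],Rt(0,-90,32))
a,_=manip.grab_frame('side');b,_=manip.grab_frame('top')
cv2.imwrite('pics/s7.png',a[...,::-1])
E
```

```text
t 8.25 tcp [517.531 282.793 126.878] F [ 0.63  -0.329 -0.993] w 37.89565631065816 q [ 0.557  0.578  1.047 -0.309  1.999  0.957]
shift mm [ -57.531 -512.793   93.122] scaled [-0.115 -1.026  0.186] turn deg 26.50322619849 scaled [ 0.001 -0.002  0.074]
```

View pics/s7.png

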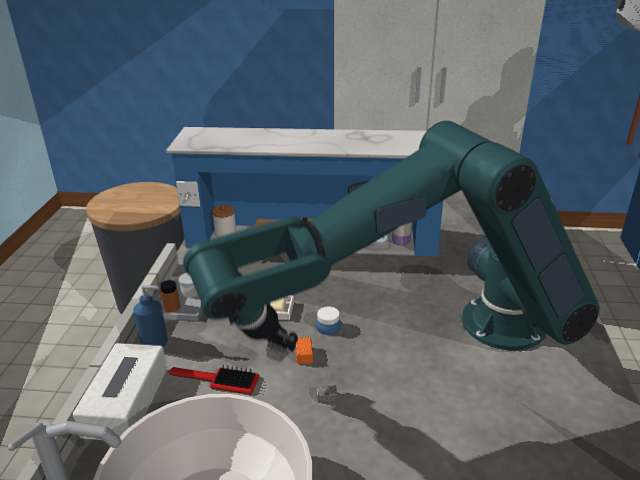

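>>> {"api": "drive_tool", "payload": {
  "moves": [
    [30,[0,-0.01,0.06],[0,0,0]],
    [30,[0,-0.05,0.05],[0,0,0.005]],
    [30,[-0.008,-0.073,0.02],[0,0,0.006]],
    [30,[-0.008,-0.073,0.01],[0,0,0.006]],
    [30,[-0.008,-0.073,0.005],[0,0,0.006]],
    [30,[-0.008,-0.073,0.005],[0,0,0.006]],
    [30,[-0.008,-0.073,0.005],[0,0,0.006]],
    [30,[-0.008,-0.073,0],[0,0,0.006]],
    [30,[-0.008,-0.073,0],[0,0,0.006]],
    [30,[-0.008,-0.073,0],[0,0,0.006]],
    [30,[-0.008,-0.073,0],[0,0,0.006]],
    [30,[-0.008,-0.073,0],[0,0,0.006]],
    [30,[-0.008,-0.073,0],[0,0,0.006]],
    [30,[-0.008,-0.073,0],[0,0,0.004]],
    [30,[-0.008,-0.06,0],[0,0,0]]
  ]
}}

```text
time: 9.6
tcp_pos: [460.1, -227.4, 212.1]
ee_rot: [[-0.039, 0.999, 0.026], [0.849, 0.047, -0.526], [-0.527, 0.001, -0.85]]
force: [0.4, -0.3, -1.0]
width: 0.434
```

```bash
python3 - <<'E'
from h import *
need([458,-300,210],Rt(0,-90,32))
E
```

```text
t 9.6 tcp [ 460.069 -227.432  212.098] F [ 0.373 -0.312 -0.956] w 37.070828230433115 q [-0.249 -0.102  1.694 -0.537  1.398 -0.242]
shift mm [ -2.069 -72.568  -2.098] scaled [-0.004 -0.145 -0.004] turn deg 2.68303857209745 scaled [-0.001  0.    -0.007]
```

>>> {"api": "drive_tool", "payload": {
  "moves": [
    [30,[-0.002,-0.06,-0.02],[0,0,-0.004]],
    [30,[-0.002,-0.06,-0.02],[0,0,-0.003]],
    [30,[0,-0.035,-0.04],[0,0,0]],
    [30,[0,-0.02,-0.035],[0,0,0]]
  ]
}}

```text
time: 9.93
tcp_pos: [455.2, -323.8, 159.2]
ee_rot: [[0.012, 1.0, 0.006], [0.847, -0.007, -0.531], [-0.531, 0.012, -0.847]]
force: [0.2, -0.3, -1.3]
width: 0.439
```

```bash
python3 - <<'E'
from h import *
need([458,-360,80],Rt(0,-90,32))
p,d=manip.grab_frame('side')
cv2.imwrite('pics/s8.png',cv2.resize(p[140:260,230:430,::-1],None,fx=4,fy=4,interpolation=cv2.INTER_CUBIC))
E
```

```text
t 9.9333 tcp [ 455.165 -323.835  159.232] F [ 0.197 -0.254 -1.345] w 37.521913129163075 q [-0.441 -0.016  1.722 -0.534  1.219 -0.298]
shift mm [  2.835 -36.165 -79.232] scaled [ 0.006 -0.072 -0.158] turn deg 0.7914506897586089 scaled [0.    0.002 0.001]
```

View pics/s8.png

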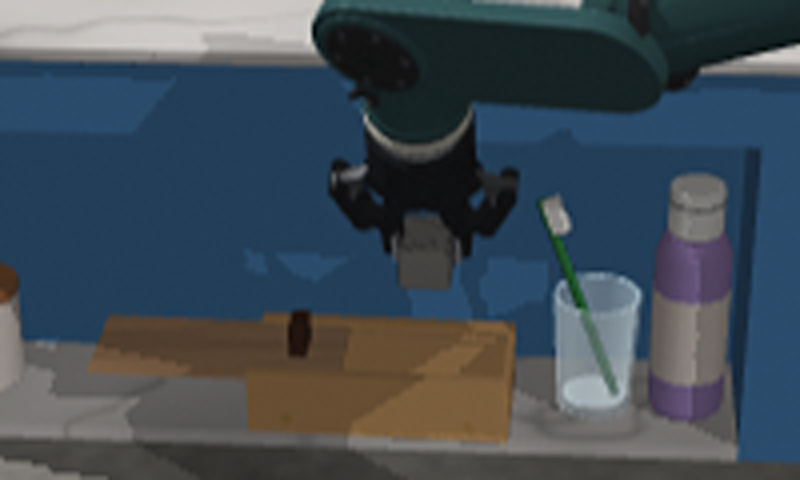

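The block hangs level at crop (427,260), over the open mouth. I'll bring it down to just above the lips.

>>> {"api": "drive_tool", "payload": {
  "moves": [
    [30,[0.003,-0.01,-0.04],[0,0.001,0.001]],
    [30,[0.003,-0.02,-0.045],[0,0.001,0]],
    [30,[0.001,-0.025,-0.04],[0,0,0]],
    [30,[0,-0.015,-0.02],[0,0,0]]
  ]
}}

```text
time: 10.32
tcp_pos: [455.6, -359.6, 81.3]
ee_rot: [[0.001, 1.0, -0.007], [0.849, -0.004, -0.529], [-0.529, -0.005, -0.849]]
force: [0.1, 0.5, -1.2]
width: 0.435
```

```bash
python3 - <<'E'
from h import *
need([458,-360,80],Rt(0,-90,32))
p,d=manip.grab_frame('side')
t,dt=manip.grab_frame('top')
cv2.imwrite('pics/s9.png',np.hstack([cv2.resize(p[160:260,280:380,::-1],None,fx=4,fy=4,interpolation=cv2.INTER_CUBIC),cv2.resize(t[190:290,390:490,::-1],None,fx=4,fy=4,interpolation=cv2.INTER_CUBIC)]))
P=cloud('side',d);m=(abs(P[...,0]-458)<17)&(P[...,1]>-400)&(P[...,1]<-305)&(P[...,2]>66)&(P[...,2]<120)&(d>0)
hsv=cv2.cvtColor(p,cv2.COLOR_RGB2HSV);m&=(hsv[...,1]<60)&(hsv[...,2]>50)
q=P[m];print(len(q),np.percentile(q,[2,50,98],axis=0))
E
```

```text
t 10.3167 tcp [ 455.583 -359.58    81.267] F [ 0.053  0.465 -1.243] w 37.18759013140229 q [-0.504  0.096  1.771 -0.563  1.062 -0.275]
shift mm [ 2.417 -0.42  -1.267] scaled [ 0.005 -0.001 -0.003] turn deg 0.4055451950152207 scaled [-0.    -0.001  0.001]
175 [[ 442.066 -371.827   77.147]
 [ 457.739 -324.736  102.334]
 [ 472.657 -313.313  109.178]]
```

View pics/s9.png

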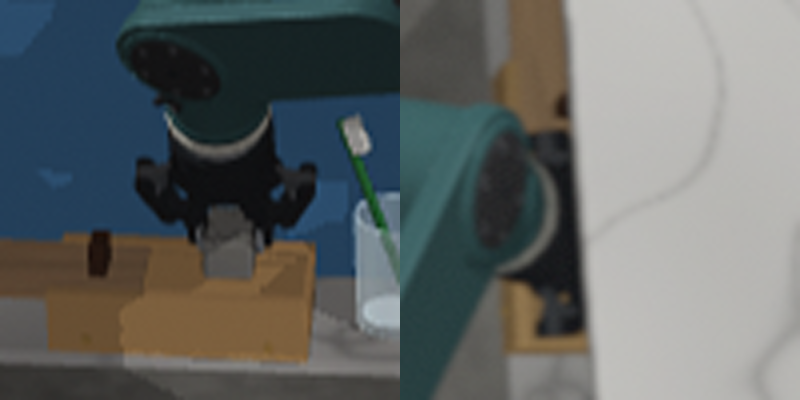

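```bash
python3 - <<'E'
from h import *
print(proj('side',[[458,y,z] for y in(-325,-321,-317,-313) for z in(68,71)]))
p,d=manip.grab_frame('side');P=cloud('side',d)
print(P[218:231,337][:,1:], p[218:234,337].mean(1))
need([458,-360,80],Rt(0,-90,32))
E
```

```text
[[335.896 230.16 ]
 [335.897 229.303]
 [335.781 230.809]
 [335.782 229.951]
 [335.665 231.461]
 [335.666 230.602]
 [335.549 232.114]
 [335.55  231.254]]
[[-335.458  104.554]
 [-318.501  110.392]
 [-324.995  103.406]
 [-318.219  103.709]
 [-323.524   97.341]
 [-317.619   97.177]
 [-317.304   93.912]
 [-321.293   88.229]
 [-322.418   84.133]
 [-322.44    80.649]
 [-317.24    80.118]
 [-390.328   35.048]
 [-386.239   33.744]] [59.667 54.    70.    88.667 87.333 82.    83.333 82.667 81.667 81.333 81.667 75.    84.333 95.333 94.333 91.667]
t 10.4667 tcp [ 456.164 -359.572   83.091] F [ 0.193  0.538 -0.336] w 37.19306898231712 q [-0.503  0.095  1.77  -0.563  1.065 -0.275]
shift mm [ 1.836 -0.428 -3.091] scaled [ 0.004 -0.001 -0.006] turn deg 0.3493984295626905 scaled [-0.    -0.001  0.001]
```

>>> {"api": "drive_tool", "payload": {
  "moves": [
    [30,[0.002,-0.002,-0.02],[0,0,0]],
    [30,[0.002,0,-0.024],[0,0,0]],
    [30,[0,0,-0.024],[0,0,0]]
  ]
}}

```text
time: 10.72
tcp_pos: [462.6, -361.4, 54.7]
ee_rot: [[0.006, 1.0, 0.005], [0.845, -0.003, -0.535], [-0.535, 0.008, -0.845]]
force: [-0.4, 0.2, -0.9]
width: 0.437
```

```bash
python3 - <<'E'
from h import *
need([458,-360,28],Rt(0,-90,32))
E
```

```text
t 10.7167 tcp [ 462.632 -361.371   54.681] F [-0.426  0.245 -0.877] w 37.33166358161575 q [-0.5    0.136  1.79  -0.588  1.002 -0.226]
shift mm [ -4.632   1.371 -26.681] scaled [-0.009  0.003 -0.053] turn deg 0.5842286290605361 scaled [0.001 0.001 0.   ]
```

>>> {"api": "drive_tool", "payload": {
  "moves": [
    [30,[-0.004,0.002,-0.02],[0,0,0]],
    [30,[-0.002,0,-0.014],[0,0,0]],
    [30,[0,0,-0.01],[0,0,0]]
  ]
}}

```text
time: 10.97
tcp_pos: [459.0, -358.5, 28.7]
ee_rot: [[0.004, 1.0, 0.004], [0.846, -0.001, -0.534], [-0.534, 0.006, -0.846]]
force: [0.1, 0.4, -1.1]
width: 0.439
```

```bash
python3 - <<'E'
from h import *
need([458,-360,28],Rt(0,-90,32))
E
```

```text
t 10.9667 tcp [ 459.043 -358.507   28.737] F [ 0.133  0.39  -1.146] w 37.484877673124444 q [-0.499  0.163  1.82  -0.607  0.957 -0.19 ]
shift mm [-1.043 -1.493 -0.737] scaled [-0.002 -0.003 -0.001] turn deg 0.42802995770288255 scaled [0.001 0.001 0.   ]
```

Nearly on the floor. I'll step down slowly until there's contact force.

>>> {"api": "drive_tool", "payload": {
  "moves": [
    [30,[0,0,-0.003],[0,0,0]],
    [30,[0,0,0],[0,0,0]]
  ]
}}

```text
time: 11.13
tcp_pos: [458.9, -358.4, 27.2]
ee_rot: [[0.003, 1.0, 0.003], [0.845, -0.001, -0.535], [-0.535, 0.004, -0.845]]
force: [-0.6, 0.2, 0.7]
width: 0.443
```

>>> {"api": "drive_tool", "payload": {
  "moves": [
    [30,[0,0,-0.003],[0,0,0]],
    [30,[0,0,0],[0,0,0]]
  ]
}}

```text
time: 11.3
tcp_pos: [459.3, -358.8, 27.7]
ee_rot: [[0.003, 1.0, 0.004], [0.844, -0.001, -0.537], [-0.537, 0.005, -0.844]]
force: [-0.5, -0.6, -0.9]
width: 0.437
```

>>> {"api": "drive_tool", "payload": {
  "moves": [
    [30,[0,0,-0.004],[0,0,0]],
    [30,[0,0,-0.003],[0,0,0]]
  ]
}}

```text
time: 11.47
tcp_pos: [460.1, -359.7, 27.1]
ee_rot: [[0.004, 1.0, 0.005], [0.842, -0.001, -0.539], [-0.539, 0.007, -0.842]]
force: [-2.6, 5.0, 9.3]
width: 0.44
```

```bash
python3 - <<'E'
from h import *
need([458,-360,28],Rt(0,-90,32))
E
```

```text
t 11.4667 tcp [ 460.115 -359.687   27.077] F [-2.586  4.985  9.287] w 37.57222035681576 q [-0.497  0.168  1.821 -0.618  0.951 -0.179]
shift mm [-2.115 -0.313  0.923] scaled [-0.004 -0.001  0.002] turn deg 0.7504644423709759 scaled [0.002 0.001 0.   ]
```

The block is on the floor, with 9 N pushing up. Release.

>>> {"api": "drive_tool", "payload": {
  "moves": [
    [52,[0,0,0.001],[0,0,0]],
    [52,[0,0,0],[0,0,0]],
    [52,[0,0,0],[0,0,0]],
    [52,[0,0,0],[0,0,0]]
  ]
}}

```text
time: 11.8
tcp_pos: [460.7, -360.0, 27.7]
ee_rot: [[0.005, 1.0, 0.007], [0.842, -0.001, -0.54], [-0.54, 0.008, -0.842]]
force: [-0.2, 0.4, -0.2]
width: 0.611
```

```bash
python3 - <<'E'
from h import *
need([458,-345,54],Rt(0,-90,32))
p,d=manip.grab_frame('side')
cv2.imwrite('pics/s10.png',cv2.resize(p[160:260,270:380,::-1],None,fx=5,fy=5,interpolation=cv2.INTER_CUBIC))
E
```

```text
t 11.8 tcp [ 460.692 -360.005   27.67 ] F [-0.161  0.421 -0.206] w 52.1870280173834 q [-0.498  0.167  1.82  -0.618  0.95  -0.179]
shift mm [-2.692 15.005 26.33 ] scaled [-0.005  0.03   0.053] turn deg 0.8318597460310007 scaled [0.002 0.001 0.   ]
```

View pics/s10.png

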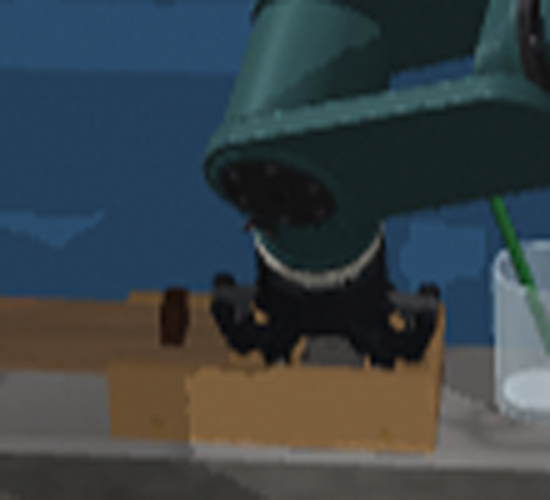

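>>> {"api": "drive_tool", "payload": {
  "moves": [
    [52,[0,0.012,0.02],[0,0,0]],
    [52,[0,0.02,0.032],[0,0,0]],
    [52,[0,0.025,0.04],[0,0,0]],
    [52,[0,0.03,0.05],[0,0,0]],
    [40,[0,0.03,0.05],[0.001,0,0]]
  ]
}}

```text
time: 12.27
tcp_pos: [454.0, -297.7, 118.9]
ee_rot: [[0.001, 1.0, -0.01], [0.85, -0.006, -0.526], [-0.526, -0.008, -0.85]]
force: [0.9, -0.3, -0.2]
width: 0.485
```

```bash
python3 - <<'E'
from h import *
need([556,-340,115],Rt(0,-90,32))
p,d=manip.grab_frame('side')
cv2.imwrite('pics/s11.png',cv2.resize(p[160:260,270:380,::-1],None,fx=5,fy=5,interpolation=cv2.INTER_CUBIC))
P=cloud('side',d);m=(P[...,0]>405)&(P[...,0]<510)&(P[...,1]>-400)&(P[...,1]<-300)&(P[...,2]>38)&(P[...,2]<57)&(d>0)
hsv=cv2.cvtColor(p,cv2.COLOR_RGB2HSV);print(m.sum());m&=(hsv[...,1]<60)
q=P[m];print(len(q),np.percentile(q,[2,50,98],axis=0))
E
```

```text
t 12.2667 tcp [ 454.014 -297.662  118.906] F [ 0.885 -0.317 -0.187] w 41.381152149343905 q [-0.39   0.011  1.778 -0.557  1.191 -0.218]
shift mm [101.986 -42.338  -3.906] scaled [ 0.204 -0.085 -0.008] turn deg 0.6100421448354187 scaled [-0.001 -0.001  0.001]
353
63 [[ 441.826 -373.83    46.594]
 [ 459.556 -354.359   51.771]
 [ 477.385 -336.411   56.593]]
```

View pics/s11.png

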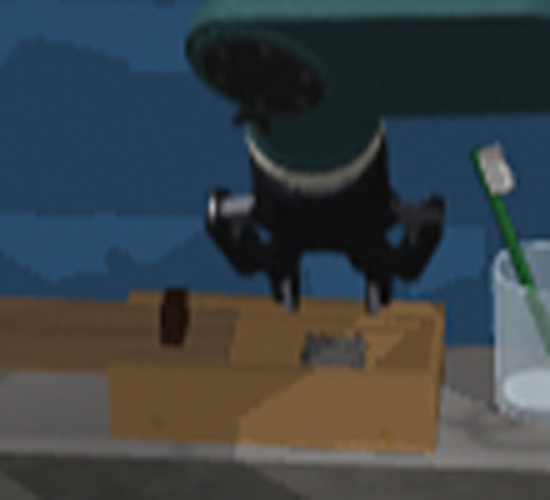

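The pumice lies flat inside at crop (333,350), with its top at z≈50. Now I'll regrip the pull at crop (175,317).

>>> {"api": "drive_tool", "payload": {
  "moves": [
    [42,[0.06,0,0],[0,0,0]],
    [42,[0.06,-0.01,0],[0,0,0]],
    [42,[0.05,-0.03,0],[0,0,0]],
    [42,[0.03,-0.03,-0.01],[0,0,0]],
    [42,[0.005,-0.01,-0.01],[0,0,0]],
    [42,[0,0,0],[0,0,0]]
  ]
}}

```text
time: 12.82
tcp_pos: [566.3, -334.3, 124.4]
ee_rot: [[0.006, 1.0, 0.013], [0.846, 0.002, -0.533], [-0.533, 0.014, -0.846]]
force: [-0.6, 0.5, 0.1]
width: 0.488
```

```bash
python3 - <<'E'
from h import *
need([556,-361,71],Rt(0,-90,32))
p,d=manip.grab_frame('side')
cv2.imwrite('pics/s12.png',cv2.resize(p[160:260,250:360,::-1],None,fx=5,fy=5,interpolation=cv2.INTER_CUBIC))
E
```

```text
t 12.8167 tcp [ 566.286 -334.277  124.383] F [-0.591  0.451  0.071] w 41.64068806518943 q [-0.376  0.244  1.508 -0.553  1.206 -0.221]
shift mm [-10.286 -26.723 -53.383] scaled [-0.021 -0.053 -0.107] turn deg 0.8521646345187277 scaled [ 0.001  0.002 -0.   ]
```

View pics/s12.png

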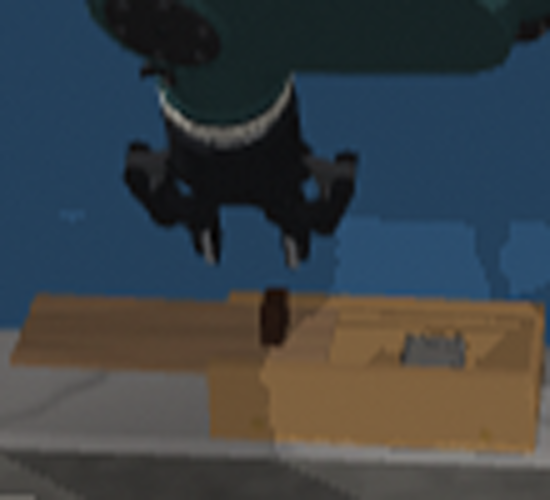

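The finger midpoint is at crop 250 and the pull at 273, so about 10 mm off in -x, matching the computed correction.

>>> {"api": "drive_tool", "payload": {
  "moves": [
    [42,[-0.02,-0.005,-0.01],[0,0.001,0]],
    [42,[-0.002,-0.02,-0.03],[0,0.001,0]],
    [42,[0,-0.018,-0.03],[0,0,0]]
  ]
}}

```text
time: 13.12
tcp_pos: [553.8, -354.1, 93.3]
ee_rot: [[-0.0, 1.0, 0.007], [0.845, 0.004, -0.535], [-0.535, 0.006, -0.845]]
force: [0.2, -0.5, -0.2]
width: 0.49
```

```bash
python3 - <<'E'
from h import *
need([556,-361,71],Rt(0,-90,32))
E
```

```text
t 13.1167 tcp [ 553.786 -354.092   93.348] F [ 0.177 -0.49  -0.158] w 41.85032002803833 q [-0.414  0.263  1.552 -0.565  1.138 -0.223]
shift mm [  2.214  -6.908 -22.348] scaled [ 0.004 -0.014 -0.045] turn deg 0.5312849616381395 scaled [ 0.001  0.001 -0.001]
```

>>> {"api": "drive_tool", "payload": {
  "moves": [
    [42,[0.003,-0.008,-0.022],[0,0,0]],
    [42,[0.001,-0.006,-0.02],[0,0,0]],
    [42,[0,0,-0.005],[0,0,0]]
  ]
}}

```text
time: 13.37
tcp_pos: [549.9, -360.4, 65.3]
ee_rot: [[-0.001, 1.0, 0.0], [0.847, 0.001, -0.532], [-0.532, -0.0, -0.847]]
force: [-0.7, -0.1, -0.5]
width: 0.494
```

```bash
python3 - <<'E'
from h import *
need([556,-361,71],Rt(0,-90,32))
E
```

```text
t 13.3667 tcp [ 549.872 -360.439   65.286] F [-0.735 -0.11  -0.5  ] w 42.19656920688028 q [-0.426  0.293  1.574 -0.576  1.095 -0.205]
shift mm [ 6.128 -0.561  5.714] scaled [ 0.012 -0.001  0.011] turn deg 0.15652160758361613 scaled [ 0. -0. -0.]
```

>>> {"api": "drive_tool", "payload": {
  "moves": [
    [42,[0.012,0,0.01],[0,0,0]],
    [42,[0.005,0,0.003],[0,0,0]],
    [8,[0,0,0],[0,0,0]],
    [8,[0,0,0],[0,0,0]],
    [8,[0,0,0],[0,0,0]],
    [8,[0,0,0],[0,0,0]],
    [8,[0,0,0],[0,0,0]]
  ],
  "force": 60
}}

```text
time: 13.95
tcp_pos: [557.9, -359.1, 72.9]
ee_rot: [[-0.002, 1.0, -0.002], [0.847, 0.001, -0.532], [-0.532, -0.003, -0.847]]
force: [-0.7, -0.6, -1.0]
width: 0.147
```

```bash
python3 - <<'E'
from h import *
need([432,-361,71],Rt(0,-90,32))
E
```

```text
t 13.95 tcp [ 557.937 -359.147   72.879] F [-0.724 -0.63  -0.981] w 12.527962029163398 q [-0.418  0.3    1.547 -0.572  1.118 -0.21 ]
shift mm [-125.937   -1.853   -1.879] scaled [-0.252 -0.004 -0.004] turn deg 0.18976584097414742 scaled [ 0. -0. -0.]
```

>>> {"api": "drive_tool", "payload": {
  "moves": [
    [8,[-0.02,0,0],[0,0,0]],
    [8,[-0.022,0,0],[0,0,0]],
    [8,[-0.022,0,0],[0,0,0]],
    [8,[-0.022,0,0],[0,0,0]],
    [8,[-0.022,0,0],[0,0,0]]
  ]
}}

```text
time: 14.37
tcp_pos: [505.0, -359.2, 72.8]
ee_rot: [[-0.002, 1.0, 0.007], [0.847, 0.005, -0.532], [-0.532, 0.005, -0.847]]
force: [2.8, -2.0, -1.9]
width: 0.151
```

>>> {"api": "drive_tool", "payload": {
  "moves": [
    [8,[-0.022,0,0],[0,0,0]],
    [8,[-0.022,0,0],[0,0,0]],
    [8,[-0.022,0,0],[0,0,0]],
    [8,[-0.01,0,0],[0,0,0]]
  ]
}}

```text
time: 14.7
tcp_pos: [463.3, -359.2, 72.8]
ee_rot: [[-0.0, 1.0, 0.009], [0.846, 0.005, -0.533], [-0.533, 0.008, -0.846]]
force: [1.9, -1.6, -2.9]
width: 0.146
```

```bash
python3 - <<'E'
from h import *
need([432,-359,73],Rt(0,-90,32))
E
```

```text
t 14.7 tcp [ 463.254 -359.159   72.831] F [ 1.87  -1.57  -2.884] w 12.504651813738235 q [-0.498  0.111  1.777 -0.571  1.032 -0.258]
shift mm [-31.254   0.159   0.169] scaled [-0.063  0.     0.   ] turn deg 0.5655166191260869 scaled [ 0.001  0.001 -0.001]
```

>>> {"api": "drive_tool", "payload": {
  "moves": [
    [8,[-0.016,0,0],[0,0,0]],
    [8,[-0.016,0,0],[0,0,0]],
    [8,[-0.008,0,0],[0,0,0]]
  ],
  "force": 80
}}

```text
time: 14.95
tcp_pos: [441.6, -359.1, 72.9]
ee_rot: [[0.0, 1.0, 0.011], [0.846, 0.006, -0.533], [-0.533, 0.009, -0.846]]
force: [8.0, -3.2, -5.7]
width: 0.139
```

>>> {"api": "drive_tool", "payload": {
  "moves": [
    [8,[-0.01,0,0],[0,0,0]],
    [8,[-0.01,0,0],[0,0,0]]
  ]
}}

```text
time: 15.12
tcp_pos: [433.8, -359.2, 72.8]
ee_rot: [[0.001, 1.0, 0.019], [0.846, 0.009, -0.533], [-0.533, 0.017, -0.846]]
force: [0.8, -3.0, -1.5]
width: 0.136
```

>>> {"api": "drive_tool", "payload": {
  "moves": [
    [8,[-0.008,0,0],[0,0,0]],
    [8,[-0.01,0,0],[0,0,0]]
  ]
}}

```text
time: 15.28
tcp_pos: [432.8, -359.0, 72.9]
ee_rot: [[0.004, 0.999, 0.041], [0.846, 0.018, -0.533], [-0.533, 0.037, -0.845]]
force: [23.9, -10.3, -19.4]
width: 0.138
```

```bash
python3 - <<'E'
from h import *
need([432,-359,73],Rt(0,-90,32))
p,d=manip.grab_frame('side')
cv2.imwrite('pics/s13.png',cv2.resize(p[160:260,270:380,::-1],None,fx=5,fy=5,interpolation=cv2.INTER_CUBIC))
E
```

```text
t 15.2833 tcp [ 432.793 -359.028   72.937] F [ 23.888 -10.299 -19.42 ] w 11.78737068665541 q [-0.541  0.03   1.864 -0.554  0.975 -0.295]
shift mm [-0.793  0.028  0.063] scaled [-0.002  0.     0.   ] turn deg 2.3637007153152862 scaled [ 0.001  0.006 -0.003]
```

View pics/s13.png

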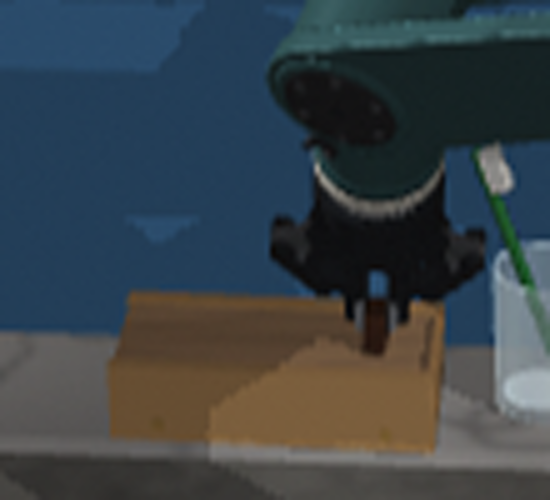

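The lid is at its stop: 24 N, after 125 mm of travel. I'll ease off, release and retreat.

>>> {"api": "drive_tool", "payload": {
  "moves": [
    [8,[0,0,0],[0,0,0]],
    [40,[0,0,0],[0,0,0]],
    [40,[0,0,0],[0,0,0]],
    [40,[0,0,0],[0,0,0]],
    [40,[0,0,0],[0,0,0]],
    [40,[0,0.016,0.026],[0,0,0]],
    [40,[0,0.03,0.05],[0,0,0]],
    [40,[0,0.036,0.06],[0,0,0]],
    [40,[0,0.04,0.06],[0,0,0]],
    [40,[0,0.07,0.03],[0,0,0]],
    [40,[0,0.07,0],[0,0,0]],
    [40,[0,0.07,0],[0,0,0]]
  ],
  "force": 40
}}

```text
time: 16.33
tcp_pos: [428.6, -191.3, 193.0]
ee_rot: [[0.015, 0.999, 0.038], [0.846, 0.007, -0.533], [-0.533, 0.04, -0.845]]
force: [0.6, 0.6, -0.7]
width: 0.466
```

```bash
python3 - <<'E'
from h import *
need([432,-359,73],Rt(0,-90,32))
p,d=manip.grab_frame('side')
cv2.imwrite('pics/s14.png',p[...,::-1])
cv2.imwrite('pics/s15.png',cv2.resize(p[160:260,270:380,::-1],None,fx=5,fy=5,interpolation=cv2.INTER_CUBIC))
P=cloud('side',d);m=(P[...,0]>380)&(P[...,0]<660)&(P[...,1]>-385)&(P[...,1]<-320)&(P[...,2]>54)&(P[...,2]<66)&(d>0)
print('lid x max',np.percentile(P[m][:,0],[1,99,100]))
hsv=cv2.cvtColor(p,cv2.COLOR_RGB2HSV);m=(hsv[...,2]<45);m[:,:325]=0;m[:,362:]=0;m[:217]=0;m[233:]=0
v,u=np.nonzero(m);print(u.min(),u.max(),v.min(),v.max(),onplane('side',[[u.mean(),v.min()]],87))
E
```

```text
t 16.3333 tcp [ 428.584 -191.296  192.975] F [ 0.592  0.597 -0.72 ] w 39.80326270528975 q [-0.18  -0.181  1.805 -0.554  1.393 -0.11 ]
shift mm [   3.416 -167.704 -119.975] scaled [ 0.007 -0.335 -0.24 ] turn deg 2.3502665747950537 scaled [ 0.001  0.006 -0.001]
lid x max [396.548 590.559 593.33 ]
343 347 219 230 [[ 433.792 -363.299   87.   ]]
```

View pics/s14.png

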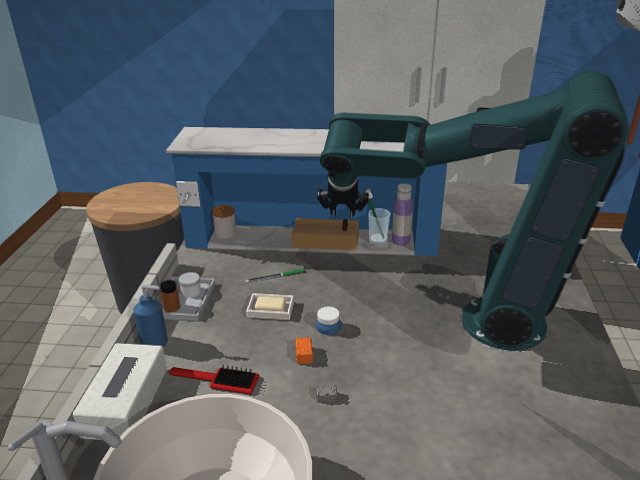

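View pics/s15.png

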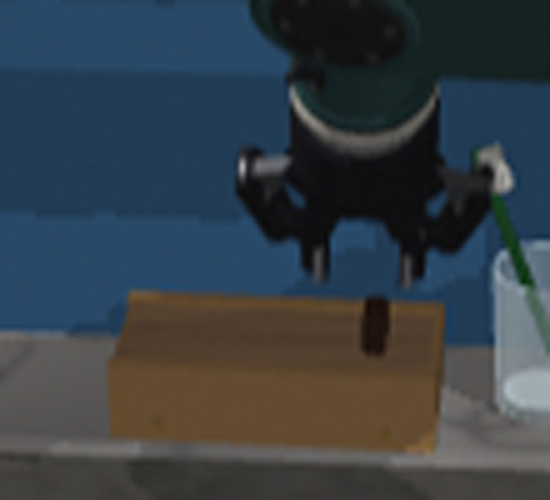

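```bash
python3 -c "
from plant import manip
print(manip.close_job())"
```

```text
the job is handed in; nothing more can be done
None
```

The pumice is inside the bamboo box and the lid is fully shut. I handed the job in at about 16.4 s of the 70 s allowed.

- **Opening:** I pinched the pull and slid the lid open to about its 125 mm stop; it moved with about 2 N.
- **Pumice:** I picked up the large grey block, not the small grey or the orange one. It was lowered through the mouth until the floor pushed back with about 9 N, then released. A picture showed it lying flat, with its top about where the block's height on the box floor puts it.
- **Closing:** The lid slid back, needing about 8 N near the ridge, then went free and met its stop at 24 N. Total closing travel was about 125 mm.
- **Last checks:** The final picture shows the lid flush at both ends. The robot was clear of everything, and the other toiletries looked to be where they started.
- **Small disagreement:** The camera put the closed pull about 2 mm from its expected position. That is within the 2 mm calibration error, and the travel and stop force both show the lid shut.

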